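# Start the label dispenser from its button boxes

### The job

Start the label dispenser from its loose button boxes, pressing with the closed fingertips: first press the ridged end of the rocker switch all the way down, then push the square key all the way in so that it stays in, and last press the large round button all the way in and let it spring back. Leave the small round button alone, do not lift, tip or shove the boxes, and leave the kraft-board tubes and lid where they are.

Things in the scene. Friction and masses are not known exactly. Their poses are not given: they have to be found in the camera images.
- rocker_box: Loose dark grey box on rubber feet, 100 (x) by 66 (y) mm, 40 mm tall, about 0.8 kg; origin at the centre of its underside, z up. On it a pale grey rocker switch (see-saw plate, 76 mm along x, 38 mm wide), hinged along the box's y axis 51 mm above the bench. The +x wing has a raised cross ridge, the other is plain. The box may be turned any way.
- rocker (a joint): Rocker angle (rad): 0 = ridged end fully up (off), 0.4 = ridged end fully down (on), hard stops at both. It starts near 0. It stays where it is left; friction only, about 2.5 N pressed on the ridge moves it.
- rocker_ridge (a point): Middle of the top of the rocker's ridge (ridge 9 mm wide, 34 mm long across the box, 28 mm from the hinge): the place to press. About 66 mm above the bench when off and about 55 mm when on, so pressing moves it about 11 mm down.
- key_box: Loose dark grey box on rubber feet, 78 by 78 mm, 40 mm tall, about 0.8 kg; origin at the centre of its underside, z up. It carries a pale grey square key, 36 by 36 mm, in the middle of its top.
- square_key (a joint): How far the square key is pushed in (m): it starts near 0 (out), 0.008 = fully in, hard stop. No spring: it stays where it is left; friction about 4 N.
- key_top (a point): Centre of the square key's flat top: about 54 mm above the bench when out, 46 mm when in.
- start_box: Loose dark grey box on rubber feet, 78 by 78 mm, 40 mm tall, about 0.8 kg; origin at the centre of its underside, z up. It carries the large pale grey round button, 50 mm across, in the middle of its top.
- start_button (a joint): How far the large round button is pressed (m): 0 = out, 0.007 = fully in, hard stop. Spring return: begins to move at 1.5 N, fully in at 5 N.
- start_top (a point): Centre of the large round button's flat top: 54 mm above the bench when out, 47 mm when in.
- stop_box: Loose dark grey box on rubber feet, 78 by 78 mm, 40 mm tall, about 0.8 kg; origin at the centre of its underside, z up. It carries the small pale grey round button, 20 mm across, in the middle of its top. Not to be pressed.
- stop_button (a joint): How far the small round button is pressed (m): 0 = out, 0.007 = in; same spring as the large one. Not to be pressed.
- tub: Bystander: closed kraft-board tub with a paper label, 68 mm across, 75 mm tall, 0.15 kg, loose, standing in the row among the boxes; origin at the centre of its underside.
- tall_tube: Bystander: closed kraft-board tube with a paper label, 72 mm across, 105 mm tall, 0.2 kg, loose, beyond the row; origin at the centre of its underside.
- loose_lid: Bystander: kraft-board lid, 74 mm across, 22 mm tall, 0.03 kg, lying loose beyond the row; origin at the centre of its underside.
Not all that is in view belongs to the job. Leave any pink look-alike of the start_box alone.

How it is judged:
By the outcome, as a careful person would: the job done as asked, in the order asked, and still so for the second after the job is handed in, with the robot touching nothing.
It also fails if it takes over 42 s, if anything falls off the work surface, if the arm or the gripper's body presses on something with over 40 N, if the wrist force passes 120 N, or if a joint passes its speed limit or range.

### The arm

A 6-joint arm with a two-finger parallel gripper is mounted at the origin on the work surface. World frame = base frame: x ahead of the robot, y to its left, z up, the work surface at z = 0. Lengths are in m, angles in rad, forces in N, time in s.
With the tool pointing down it reaches from about 0.35 to 0.85 m from the base axis. Payload 8.1 kg.
Tool frame: the origin (TCP) lies at the very end of the fingers, on their centre line; the grasp point (between the pads) lies 19 mm behind it (grasp_offset is the z of the grasp point in the tool frame, in m); z points along the fingers, y is the line along which they close (so a half turn about z gives the same grasp; the last joint's range is limited). The gripper opens to 85 mm and grips with 20 to 120 N. Pads are 22 mm wide; open, the fingers measure 114 mm over their backs; the gripper's body (76 mm by 85 mm) begins 54 mm behind the grasp point. The pads swing forward as they close: fully open they stand 13 mm farther back than shut.
Start: joints at [-1.185, 0.13, 1.488, -0, 1.523, -0.085], TCP at [0.272, -0.535, 0.231] pointing down, gripper open.
Joint ranges: [-2.96, 2.96], [-0.89, 2.26], [0.02, 2.5], [-1.34, 4.48], [0, 2.73], [-2.66, 2.66]. Speed limits (rad/s): [2.39, 2.39, 2.79, 3.14, 3.14, 3.14].

### API

Orientations are given as a unit quaternion [x, y, z, w].
In Python, from station import * gives the robot as it stands. Calls block until the motion is done:
- move_to(position, orientation): joint-space move of the TCP to a pose.
- line_to(position, frame=None, speed=0.15, threshold=None): straight line of the TCP; frame=None keeps the orientation; speed is the mean speed in m/s. With threshold (N) it stops when the force on the tool has changed by that much, and returns True; else False.
- move_j(angles): joint-space move.
- let_go() and close(grip_force=None): open the fingers fully, or close them until they stop; grip_force is the grip in N (None keeps the last).
- sleep(seconds).
- ik(position, orientation): joint angles nearest the present ones, or None.
- sense(): the state.
- read_camera(name): name is "scene" or "top" or "wrist"; returns a dict with "color" (400x640x3 uint8, red, green, blue), "fx", "fy", "cx", "cy" (pixels), "R" (3x3) and "t" (3): a world point X has camera coordinates R X + t; the wrist camera has in their place "T_tool_cam" (4x4, takes a point from camera to tool coordinates, whose origin is the TCP and whose axes are the flange's). Camera axes: x right, y down, z forward; pixel columns grow to the right and rows downward; lengths in m; the calibration is good to about 2 mm. The wrist camera is an equidistant fisheye: a pixel r from the principal point sees the ray r / f radians off the axis. A picture is of the moment at which its call begins: read the wrist's pose just before it. There is no depth.
A pose or a line that the arm cannot do raises PlanningError and nothing moves.
- finish_job(): hands the job in; it is judged then, once.
The state is a dict: "time": time; "q": joint angles; "qvel": joint speeds; "effort": joint torques, N m; "tool_pos": TCP position; "eef_rot": TCP orientation; "contact_force": force on the tool from outside, world axes, zero at the start; "ft_torque": the same for the moment, N m; "width": finger opening in m; "grip_force": force on a finger pad.
Only numpy, scipy, OpenCV 4.12 (cv2) and the standard library are available. Lean on these libraries where they do the work, as an engineer would, in place of code of your own. Each camera call takes 0.05 s, during which the arm holds its last target. There are 200 camera calls.

## Working session

There is one attempt and no reset: what is moved stays moved. The work goes in short steps, each a Python script; the robot and the scene stay as the last script left them, time stands still between calls to the robot, and variables do not carry over. Pictures are saved under pics/ and viewed, at most 10 in all, crops included, and the job is handed in when it is done.

```bash
mkdir -p pics; python3 - <<'E'
from station import *
import cv2
for n in ["top","scene"]:
    c=read_camera(n); cv2.imwrite(f"pics/{n}0.png",c["color"][:,:,::-1])
    print(n,c["fx"],c["fy"],c["cx"],c["cy"],c["R"],c["t"])
s=sense();print(s["time"],s["tool_pos"],s["eef_rot"],s["width"],s["contact_force"])
E
```

```text
top 360.8708801031225 360.8708801031225 317.56485302678965 202.97748400752124 [[ 0.18247756 -0.98319861  0.00473629]
 [-0.96208119 -0.1795474  -0.20533515]
 [ 0.20273562  0.03291236 -0.97868026]] [-0.06620848  0.50525256  0.96548645]
scene 367.65814314929867 367.65814314929867 315.38987009561606 203.02124540480054 [[ 0.85527268  0.51813307 -0.0068385 ]
 [ 0.43238202 -0.72087391 -0.54165173]
 [-0.28557737  0.46030309 -0.84057518]] [-0.46638529 -0.18207083  1.08333416]
0.1 [ 0.27197842 -0.53424749  0.23031844] [ 9.72416806e-01  2.33248416e-01 -1.42239740e-04 -8.43682882e-04] 0.08535040962212873 [ 0.34462698  1.38308877 -0.18130008]
```

View pics/top0.png

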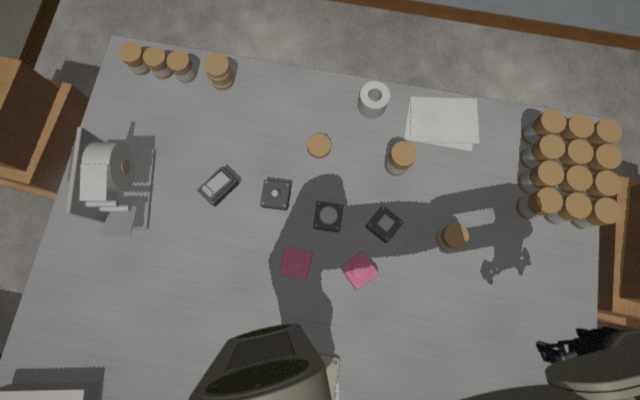

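View pics/scene0.png

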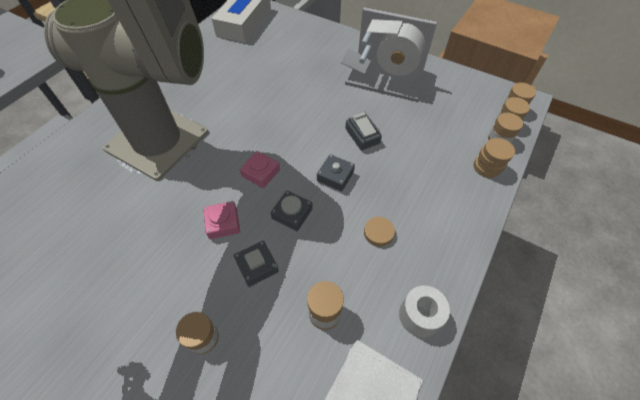

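The top view shows the rocker (217,185), stop (276,194), start (328,216), key (384,225) and tub (455,236). Two pink decoys sit at (296,263) and (359,270). I'll zoom in on both views next.

```bash
python3 - <<'E'
import cv2,numpy as np
a=cv2.imread("pics/top0.png");b=cv2.imread("pics/scene0.png")
f=lambda im,x,y,w,h,s:cv2.convertScaleAbs(cv2.resize(im[y:y+h,x:x+w],(w*s,h*s),interpolation=cv2.INTER_CUBIC),alpha=1.5)
t=f(a,190,155,60,60,5);t2=f(a,300,190,110,60,4)
u=f(b,335,100,60,60,5);u2=f(b,230,180,110,110,3)[:,:]
c=np.zeros((600,800,3),np.uint8)
c[:300,:300]=t;c[:240,310:750]=t2;c[300:,:300]=u;c[250:580,310:640]=u2
cv2.imwrite("pics/crop1.png",c)
E
```

```text
(no output)
```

View pics/crop1.png

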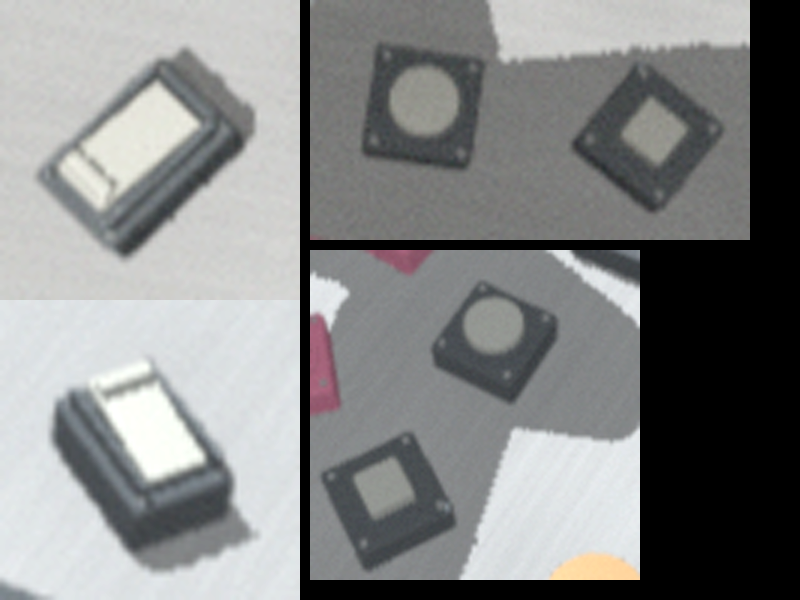

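The crops show the ridge at the lower-left end of the rocker in the top view, at about (207.5,190.4), and at about (359.5,115) in the scene view. The key and start tops are clear pale blobs in both views.

```bash
cat > h.py <<'E'
import numpy as np,cv2
from station import *
def ray(c,p):
    d=np.array([(p[0]-c["cx"])/c["fx"],(p[1]-c["cy"])/c["fy"],1]);R=np.array(c["R"]);t=np.array(c["t"])
    return -R.T@t,R.T@d
def plane(c,p,z):
    o,d=ray(c,p);return o+d*(z-o[2])/d[2]
def tri(ca,p,cb,q):
    A=np.zeros((3,3));b=np.zeros(3)
    for c,x in((ca,p),(cb,q)):
        o,d=ray(c,x);d/=np.linalg.norm(d);M=np.eye(3)-np.outer(d,d);A+=M;b+=M@o
    return np.linalg.solve(A,b)
def blob(im,seed,tol=22):
    m=np.zeros((402,642),np.uint8)
    cv2.floodFill(im.copy(),m,seed,0,(tol,)*3,(tol,)*3,4|cv2.FLOODFILL_FIXED_RANGE|cv2.FLOODFILL_MASK_ONLY|(255<<8))
    m=m[1:-1,1:-1]; k=cv2.findContours(m,0,2)[0][0]
    mo=cv2.moments(m,True);return (mo["m10"]/mo["m00"],mo["m01"]/mo["m00"]),mo["m00"],k
E
python3 - <<'E'
from h import *
T=read_camera("top");S=read_camera("scene");print(sense()["time"])
np.set_printoptions(precision=4,suppress=True)
for n,a,b,z in[("key",(384,223),(255,259),.054),("start",(328,215),(291,205),.054),("stop",(275,193),(337,168),.054),("plate",(219,182),(366,126),.055)]:
    p,A,k=blob(T["color"],a);q,B,l=blob(S["color"],b)
    print(n,p,A,q,B,"tri",tri(T,p,S,q),"top",plane(T,p,z),"sc",plane(S,q,z))
    for c,kk in((T,k),(S,l)):
        w=np.array([plane(c,x[0],z)[:2] for x in kk],np.float32);r=cv2.minAreaRect(w);print("   ",r)
p,q=(207.5,190.4),(359.5,115)
print("ridge",tri(T,p,S,q),plane(T,p,.066),plane(S,q,.066))
E
```

```text
0.2
key (385.55345911949684, 222.44654088050314) 159.0 (254.1764705882353, 258.7176470588235) 255.0 tri [ 0.4891 -0.1701  0.0508] top [ 0.4888 -0.1692  0.054 ] sc [ 0.4901 -0.1713  0.054 ]
    ((0.48876234889030457, -0.16930679976940155), (0.034361332654953, 0.03577737510204315), 60.59379196166992)
    ((0.49024373292922974, -0.17133721709251404), (0.034365903586149216, 0.03985799476504326), 60.64540100097656)
start (328.11764705882354, 214.87394957983193) 238.0 (290.68941979522185, 204.45392491467578) 293.0 tri [ 0.4806 -0.0082  0.0522] top [ 0.4805 -0.0079  0.054 ] sc [ 0.4811 -0.0094  0.054 ]
    ((0.48022010922431946, -0.007694438099861145), (0.04542877525091171, 0.04488254711031914), 10.555614471435547)
    ((0.4805257320404053, -0.009495124220848083), (0.04677017033100128, 0.04918158799409866), 30.970266342163086)
stop (274.4, 192.96) 25.0 (334.88235294117646, 165.61764705882354) 34.0 tri [0.5142 0.1522 0.053 ] top [0.5146 0.1528 0.054 ] sc [0.514  0.1507 0.054 ]
    ((0.5145575404167175, 0.1524987667798996), (0.011642291210591793, 0.01422386895865202), 10.580495834350586)
    ((0.5151200890541077, 0.15192537009716034), (0.023645374923944473, 0.023294225335121155), 30.888830184936523)
plate (217.44396551724137, 181.93534482758622) 232.0 (365.02525252525254, 125.9040404040404) 198.0 tri [0.5164 0.3189 0.0536] top [0.5162 0.3185 0.055 ] sc [0.5169 0.3175 0.055 ]
    ((0.515418529510498, 0.3191112279891968), (0.035042040050029755, 0.05742111802101135), 52.92518615722656)
    ((0.516616702079773, 0.317640483379364), (0.03515299782156944, 0.061782460659742355), 51.51057815551758)
ridge [0.4863 0.3382 0.0636] [0.4849 0.3364 0.066 ] [0.488  0.3372 0.066 ]
```

```bash
cat >> h.py <<'E'
from scipy.spatial.transform import Rotation as Ro
def down(yaw):  # tool z down, tool x at yaw; choose the half turn with the smaller last-joint angle
    return [(Ro.from_euler("z",y)*Ro.from_euler("x",np.pi)).as_quat() for y in (yaw,yaw+np.pi)]
def press(xy,yaw,zout,zin,thr=10):
    xy=list(xy);hov=xy+[0.15]
    q=[(abs(j[5]),i) for i,o in enumerate(down(yaw)) if (j:=ik(hov,o)) is not None]
    move_to(hov,down(yaw)[min(q)[1]])
    line_to(xy+[zout+.012]); sleep(.2)
    s=sense();f0=np.array(s["contact_force"])
    hit=line_to(xy+[zin-.005],speed=.015,threshold=thr)
    s=sense();print("hit",hit,"tcp",s["tool_pos"],"dF",np.array(s["contact_force"])-f0)
    sleep(.2);s=sense();print("  tcp",s["tool_pos"],"dF",np.array(s["contact_force"])-f0)
    line_to(hov);print("t",sense()["time"])
E
python3 - <<'E'
from h import *
np.set_printoptions(precision=4,suppress=True)
close(20);print(sense()["width"],sense()["time"])
press((.4865,.3375),np.radians(145),.066,.055)
c=read_camera("top");d=read_camera("scene")
f=lambda im,x,y,w,h,s:cv2.resize(im[y:y+h,x:x+w,::-1],(w*s,h*s),interpolation=cv2.INTER_CUBIC)
cv2.imwrite("pics/c2.png",np.hstack([f(c["color"],180,145,80,80,5),f(d["color"],325,90,80,80,5)]))
E
```

```text
-0.00014943910604762719 0.9667
hit True tcp [0.4865 0.3381 0.0557] dF [-2.4877 -0.4442  5.9123]
  tcp [0.4865 0.338  0.0557] dF [-2.7846 -1.0714  7.5162]
t 7.3167
```

View pics/c2.png

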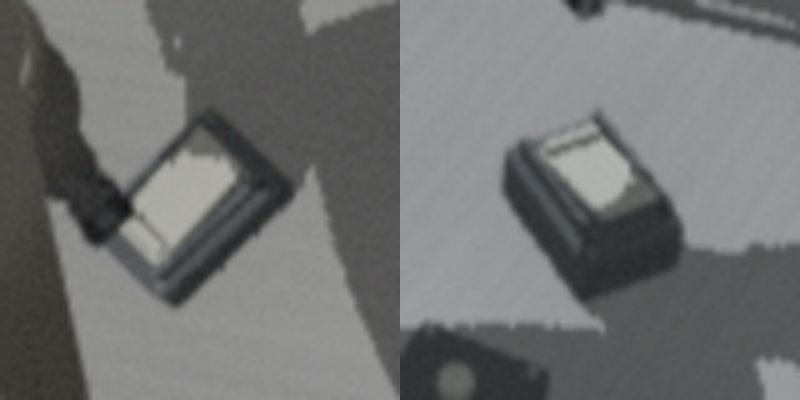

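The ridged end now looks down: in the scene crop the plain end has risen and the ridge, at about (572,138), sits low. I'll press again slightly harder to make sure it is at the stop, then do the key.

```bash
python3 - <<'E'
from h import *
np.set_printoptions(precision=4,suppress=True)
press((.4865,.3375),np.radians(145),.058,.055,16)
press((.4893,-.1702),np.radians(60.6),.054,.046,14)
c=read_camera("top");d=read_camera("scene")
f=lambda im,x,y,w,h,s:cv2.resize(im[y:y+h,x:x+w,::-1],(w*s,h*s),interpolation=cv2.INTER_CUBIC)
cv2.imwrite("pics/c3.png",np.vstack([np.hstack([f(c["color"],180,160,100,75,4),f(d["color"],325,90,100,75,4)]),np.hstack([f(c["color"],310,180,100,75,4),f(d["color"],220,190,100,75,4)])]))
E
```

```text
hit True tcp [0.4866 0.3376 0.0556] dF [-2.8423 -1.037   9.3254]
  tcp [0.4865 0.3376 0.0556] dF [-3.1484 -1.8636  8.6915]
t 10.5
hit True tcp [ 0.4893 -0.1702  0.046 ] dF [-2.5196  1.3391  7.1567]
  tcp [ 0.4893 -0.1702  0.046 ] dF [-2.0459  1.6889  6.4329]
t 15.5417
```

View pics/c3.png

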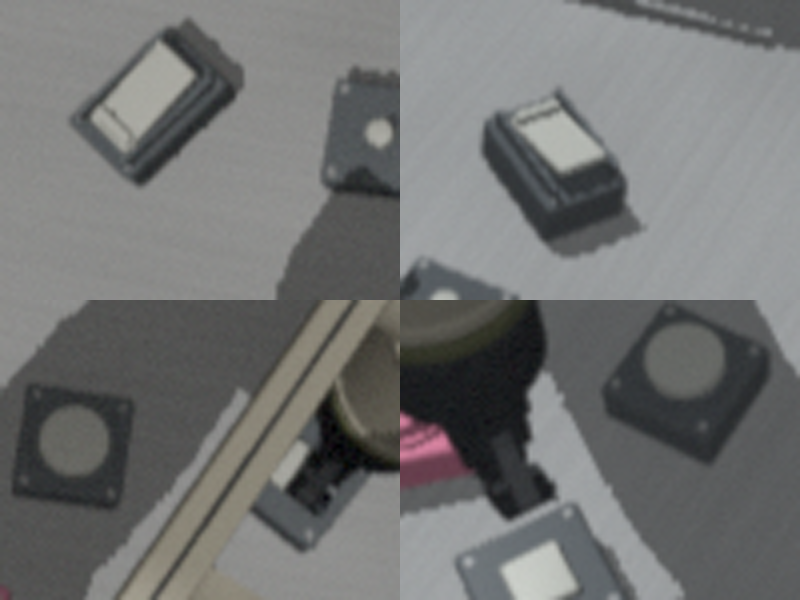

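The rocker is on, with its plain end up. The key bottomed at z = 0.0460 with force above its friction, and no box has moved. Start button next.

```bash
python3 - <<'E'
from h import *
np.set_printoptions(precision=4,suppress=True)
press((.4807,-.0086),np.radians(60.6),.054,.047,15)
move_j([-1.185,0.13,1.488,0,1.523,-0.085])
T=read_camera("top");S=read_camera("scene");c,d=T,S;print(sense()["time"])
for n,a,b,z in[("key",(385,222),(255,260),.046),("start",(328,215),(291,205),.054)]:
    p,A,_=blob(T["color"],a);q,B,_=blob(S["color"],b);print(n,A,B,tri(T,p,S,q),p,q)
f=lambda im,x,y,w,h,s:cv2.resize(im[y:y+h,x:x+w,::-1],(w*s,h*s),interpolation=cv2.INTER_CUBIC)
cv2.imwrite("pics/c4.png",np.hstack([f(c["color"],190,130,200,150,2),f(d["color"],220,100,200,150,2)]))
E
```

```text
hit True tcp [ 0.4807 -0.0086  0.047 ] dF [-1.7019  1.5136  7.5395]
  tcp [ 0.4807 -0.0086  0.047 ] dF [-2.5194  0.9688  8.9127]
t 19.4833
21.6417
key 146.0 239.0 [ 0.4887 -0.1698  0.0453] (385.1027397260274, 222.8972602739726) (254.48535564853557, 259.5397489539749)
start 232.0 290.0 [ 0.4807 -0.0082  0.0522] (328.08620689655174, 214.81465517241378) (290.6758620689655, 204.47931034482758)
```

View pics/c4.png

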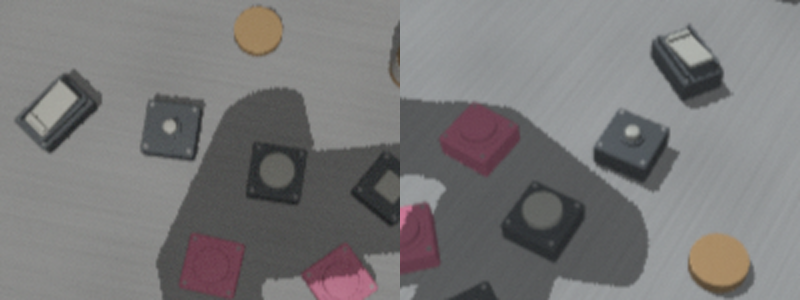

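The final view shows every box in place, the rocker on, the key about 6 mm lower than before, and the start button back out. Handing in.

```bash
python3 -c "
from station import *
print(finish_job())"
```

```text
the job is handed in; nothing more can be done
None
```

The job is handed in, though the hand-in returned no verdict: I pressed the rocker's ridged end down, then pushed the square key fully in, then pressed the large round button and it sprang back; the boxes had not visibly moved, and it took about 22 s.

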